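# Strip a lamp clamp: wing nut, spacer, strap

## Robot

A 6-joint arm with a two-finger parallel gripper is mounted at the origin on a cart in front of the work surface, level with it; the furniture and walls round the work are solid. World frame = base frame: x ahead of the robot, y to its left, z up, the work surface at z = 0. Lengths are in m, angles in degrees, forces in N, time in s.
With the tool pointing down it reaches from about 0.3 to 0.75 m from the base axis. Payload 8.5 kg.
Tool frame: the origin (TCP) lies on the centre line of the jaws, within the pads' length; the fingertips stand 19 mm ahead of it and the grasp point (between the pads) is the TCP (env.tcp_to_tips is the z of the fingertips in the tool frame, in m); z points along the fingers, y is the line along which they close (so a half turn about z gives the same grasp; the last joint's range is limited). The gripper opens to 85 mm and grips with 20 to 120 N. Pads are 22 mm wide; open, the fingers measure 114 mm over their backs; the gripper's body (76 mm by 85 mm) begins 54 mm behind the grasp point. The pads swing forward as they close: fully open they stand 13 mm farther back than shut.
Start: joints at [-82.81, 21.807, 74.336, -0, 83.858, -12.336], TCP at [0.184, -0.518, 0.25] pointing down, gripper open.
Joint ranges: [-178.18, 178.18], [-50.72, 133.34], [12.68, 142.11], [-81.47, 261.47], [9.98, 163.14], [-165.26, 165.26]. Speed limits (degrees/s): [136.94, 136.94, 180, 180, 180, 180].

## Interface

Orientations are given as a 3x3 rotation matrix whose columns are the frame's x, y, z axes.
In Python, from rig import env gives the robot as it stands.
- The arm moves only by the tool servo_tool, never from a script. Its argument "steps" is a list of rows, each an object of numbers: "tx", "ty", "tz": the shift along the world's x, y, z in cm; "yaw": the turn about the world's z in degrees; "claw": the finger opening in cm, from 0 to 8.54. In form: [{"tx": .., "ty": .., "tz": .., "yaw": .., "claw": ..}, ...]. A call has 1 to 20 rows; each row shifts and turns the commanded pose from where the row before left it; what a row does not reach is not made up. A row lasts 1/10 s, in which the tool goes at most 50 mm and 8.59 degrees, less where a joint would pass 70% of its speed; a pose out of reach is approached as far as the arm can. A call with a gripper value outside its range is refused whole. The fingers move at their own pace and stop on an object; "newtons" is the grip in N (left out, the last holds). Time passes only in rows, so rows that do not move let the fingers close. It gives the time, the measured TCP pose, the force, the opening and the grip force at its end, in the units of the state.
- env.observe(): the state, without advancing time (a new reading comes with each control period).
- env.get_image(name): name is "side" or "top"; returns (picture, depth): 400x640x3 uint8, red, green, blue; 400x640 float32, m along the optical axis (not along the pixel's ray), 0 where there is no reading.
- env.camera_model(name): a dict with "fovy" (degrees; the focal length in pixels is half the picture's height over the tangent of half this angle, whatever the lens; pixels are square), "cx", "cy" (the principal point, pixels), "T" (4x4, takes a point from camera to world coordinates). Camera axes: x right, y down, z forward; pixel columns grow to the right and rows downward; lengths in m; the calibration is good to about 2 mm. A picture is of the moment at which its call begins. camera_model takes no time and is no camera call.
- env.close_job(): hands the job in; it is judged then, once.
The state is a dict: "time_s": time; "q": joint angles; "qvel": joint speeds; "joint_efforts": joint torques, N m; "position": TCP position; "tool_rot": TCP orientation; "ft_force": force on the tool from outside, world axes, zero at the start; "wrist_torque": the same for the moment, N m; "grip_width": finger opening in m; "gripper_force": force on a finger pad.
Only numpy, scipy, OpenCV 4.12 (cv2) and the standard library are available. Lean on these libraries where they do the work, as an engineer would, in place of code of your own. Each camera call takes 0.05 s, during which the arm holds its last target. There are 200 camera calls.

## Task

Strip the lamp clamp so that the lamp can be changed: turn the wing nut anticlockwise (seen from above) until its wings are well clear of both hooks, lift it off the stud and set it gently in the steel tray. Next slide the horseshoe spacer along, without lifting it, off the strap and onto the ledge up to the end stop. Last lift the strap off the stud and lay it gently in the tray, flat beside the nut, leaving the lamp in its cradle and the bottle, flask and beaker where they stand.

Things in the scene. Friction and masses are not known exactly. Their poses are not given: they have to be found in the camera images.
- clamp: Fixed aluminium lamp clamp on a dark base plate (x -127 to 135, y +-78 mm). Origin on the stud axis at worktop level; z up, +x to the ledge, -x to the lamp. Block x -48 to 27, y +-73, top z = 48 mm, carries the stud and, at its +y and -y ends, the two hooks. On the stud, bottom to top: strap (z 48-56), spacer (56-68), nut (hub 68-96 mm).
- stud_top (a point): Top of the upright steel stud, 14 mm thick, z = 84 mm in the clamp's frame; hidden in the nut's closed hub at the start.
- ledge_stop (a point): Foot of the end stop, on the ledge's middle line. Flat ledge, top z = 55 mm (1 mm below the strap's top), clamp x 29 to 122, y +-50 mm; the end stop is a wall across its +x end, 16 mm above the ledge.
- hook_plus (a point): Inner lower edge of the lip of the hook at the clamp's +y end (y = 47, z = 84.5 mm): a lip over the nut's wing tip, from y 47 to 68, x -9.5 to 14.5, z 84.5 to 92.5 mm, a post at y 58 to 68 mm, and a side wall at x 9.5 to 14.5, y 47 to 68 mm. Open towards -x, so the wing can leave only that way (anticlockwise from above).
- hook_minus (a point): The same on the hook at the clamp's -y end (y = -47 mm): the other hook turned by half a turn about the stud; side wall at x -14.5 to -9.5 mm, open towards +x.
- support (a point): Top of the support under the strap's far end (clamp x -105 to -89.5, y +-30, z = 48 mm), with two ears 9 mm high beside the strap at |y| 20.5 to 24.5 mm. Between it and the block (x -89.5 to -48 mm) is the lamp's cradle, floor z = 4 mm.
- nut_hub (a point): Loose steel wing nut, 0.10-0.19 kg, no thread: turns freely, lifts off when clear of the lips (30 mm up). Point: on its axis, middle of the 32x32x28 mm square hub. A 24 mm round skirt ends 25 mm below it, inside the spacer. Wings along its +y and -y: 14 mm wide, 14 mm high (top level with the point), tips 54 mm from axis. Start: y within 0.12 rad of the clamp's y, wings under the lips.
- spacer_center (a point): Loose dark steel horseshoe spacer 64x64x12 mm, 0.15 kg; point on its axis, half-way up; axes as the clamp's. Opening 28 mm with an 18 mm slot out to its -x, between two horns (ends x = -32, |y| 9 to 32 mm). The nut's skirt locks it; nut off, it slides to +x, pushed on both horns, the stud passing out of the slot. At the end stop it is 90 mm from the stud.
- strap_rib (a point): Loose steel clamp strap, 0.18 kg: bar 132x36x8 mm, with a 20 mm hole on the stud and an upright grip rib 34 (x) x 12 (y) x 30 mm. Point: middle of the rib, 15 mm below its top, 23 mm above the bar's underside, 77 mm to -x of the hole. The bar runs from 28 mm to -x of the point to 104 mm to +x; centre of mass some 28 mm to +x. Axes as the clamp's.
- lamp_center (a point): Middle of the loose lamp (glass cylinder with black and orange socket, 38 mm thick, 143 mm long, along the clamp's y) lying in the cradle under the strap, its top 6 mm below the strap. To be left lying there.
- tray: Fixed low steel tray, 210 (its x) x 180 (its y) x 22 mm high outside, walls and floor 4 mm thick. Origin in the middle of its underside, z up. Nut and strap fit in it side by side, each along the tray's x.
- bottle_center (a point): Middle of a small white reagent bottle with green cap, 48 mm thick, 88 mm high, standing near the work: leave alone.
- flask_center (a point): Middle of a glass volumetric flask with blue stopper, 46 mm thick, 144 mm high: leave alone.
- beaker_center (a point): Middle of a glass beaker, 50 mm thick, 65 mm high: leave alone.
There are look-alikes about, which are no part of the job. What is shaped like the part that bears nut_hub but turquoise is not meant. There is more than one size of the part that bears spacer_center; the job needs the larger.

How it is judged:
By the outcome, as a careful person would: the job done as asked, in the order asked, and still so for the second after the job is handed in, with the robot touching nothing.
It also fails if it takes over 72 s, if anything falls off the work surface, if the arm or the gripper's body presses on something with over 40 N, if the wrist force passes 120 N, or if a joint passes its speed limit or range.

## Working session

There is one attempt and no reset: what is moved stays moved. The work goes in short steps, Python scripts to look and compute and a tool call to move; the robot and the scene stay as the last step left them, time stands still between calls to the robot, and variables do not carry over. Pictures are saved under pics/ and viewed, at most 10 in all, crops included, and the job is handed in when it is done.

Besides the shell and the picture viewer there is one more tool, called after ">>>" by a JSON object that holds its "method" and its "body", one argument or row to a line. servo_tool: Moves the arm, as the interface text tells. Its arguments: {"type":"object","properties":{"steps":{"type":"array"},"newtons":{"type":"number"}},"required":["steps"]}

```bash
ls; mkdir -p pics
python3 - <<'E'
from rig import env
import cv2,numpy as np
for n in("top","side"):
    p,d=env.get_image(n); np.savez(f"{n}0.npz",p=p,d=d,**{k:np.array(v) for k,v in env.camera_model(n).items()})
    cv2.imwrite(f"pics/{n}0.png",p[...,::-1]); print(env.camera_model(n))
o=env.observe(); print(o)
E
```

```text
pics
{'fovy': 49.89982613337734, 'cx': 316.74924764740325, 'cy': 193.72043789886507, 'T': array([[-0.02691075, -0.9850274 ,  0.17028457,  0.36674591],
       [-0.99963701,  0.0267368 , -0.00331506,  0.0663278 ],
       [-0.00128744, -0.17031197, -0.98538935,  1.18799098],
       [ 0.        ,  0.        ,  0.        ,  1.        ]])}
{'fovy': 53.749180076159455, 'cx': 317.98987787201696, 'cy': 192.88435766869563, 'T': array([[-0.27023381, -0.83344389,  0.48202175,  0.06480195],
       [-0.96267955,  0.22615642, -0.14866523,  0.19839083],
       [ 0.01489182, -0.50420686, -0.8634545 ,  0.98931359],
       [ 0.        ,  0.        ,  0.        ,  1.        ]])}
{'time_s': 0.1, 'q': array([-8.28090820e+01,  2.18362110e+01,  7.43777521e+01, -8.07798360e-04,
        8.38567489e+01, -1.23329984e+01]), 'qvel': array([ 0.01707119, -0.20148196, -0.17535189, -0.02774459, -0.04010598,
       -0.11816623]), 'joint_efforts': array([ 4.37602401e-03, -4.49225378e+01, -2.31657547e+01, -1.71918618e-04,
        3.65116051e-03, -3.20622782e-06]), 'position': array([ 0.18380106, -0.51814041,  0.24979776]), 'tool_rot': array([[ 9.42501585e-01,  3.34201635e-01, -1.68394442e-04],
       [ 3.34201584e-01, -9.42500825e-01,  1.22269606e-03],
       [ 2.49915123e-04, -1.20867067e-03, -9.99999238e-01]]), 'ft_force': array([-0.42384714, -0.40600055, -0.10785846]), 'wrist_torque': array([-0.03127472, -0.00033642,  0.00431285]), 'gripper_force': 0.0, 'grip_width': 0.08532565160634234}
```

View pics/top0.png

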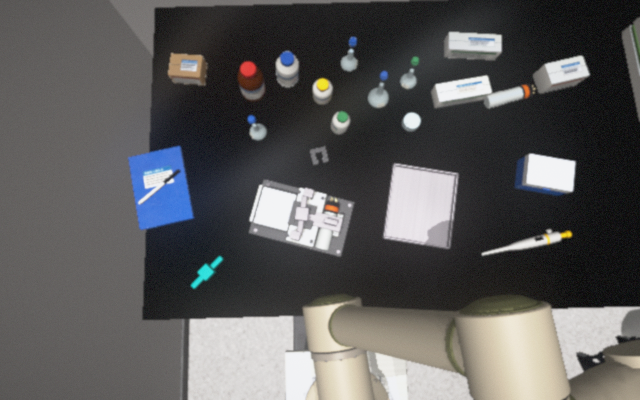

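View pics/side0.png

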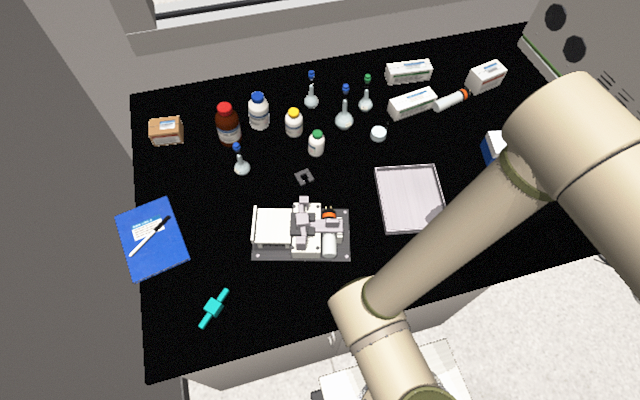

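```bash
cat > h.py <<'E'
import numpy as np,cv2
def cloud(p,d,M):
    f=p.shape[0]/2/np.tan(np.radians(float(M["fovy"]))/2)
    v,u=np.mgrid[:d.shape[0],:d.shape[1]]
    c=np.stack([(u-M["cx"])/f*d,(v-M["cy"])/f*d,d,np.ones_like(d)],-1)
    w=(c@np.array(M["T"]).T)[...,:3]; w[d==0]=np.nan; return w
def load(n):
    z=np.load(n+".npz"); return z["p"],cloud(z["p"],z["d"],z)
def proj(M,P,h=400):
    f=h/2/np.tan(np.radians(float(M["fovy"]))/2)
    c=np.linalg.inv(np.array(M["T"]))@np.append(P,1)
    return c[0]/c[2]*f+M["cx"],c[1]/c[2]*f+M["cy"]
E
python3 - <<'E'
from h import *
for n,(u0,u1,v0,v1) in (("top0",(240,365,170,260)),("side0",(240,360,185,270))):
    p,w=load(n); c=w[v0:v1,u0:u1]; 
    z=c[...,2]; print(n,[ (int(b*1000),int(((z>b)&(z<b+.004)).sum())) for b in np.arange(-.008,.1,.004)])
    tab=w[300:310,160:260] if n=="top0" else w[300:320,250:300]; print(np.nanmedian(tab[...,2]))
    for lo,hi in((.052,.060),(.09,.1),(.085,.09)):
        m=(z>lo)&(z<hi); P=c[m][:,:2].astype(np.float32)*1000
        if m.sum()>3: print(lo,m.sum(),cv2.minAreaRect(P),P.mean(0))
    # tray
a=[cv2.resize(load(n)[0][v0:v1,u0:u1,::-1],None,fx=6,fy=6,interpolation=cv2.INTER_CUBIC) for n,(u0,u1,v0,v1) in (("top0",(240,365,175,260)),)]
cv2.imwrite("pics/c1.png",a[0])
E
```

```text
top0 [(-8, 280), (-4, 2883), (0, 3307), (4, 812), (8, 53), (12, 3), (16, 9), (20, 8), (24, 31), (28, 49), (32, 100), (36, 181), (40, 170), (44, 376), (48, 445), (52, 1006), (56, 489), (60, 48), (64, 198), (68, 198), (72, 46), (76, 39), (79, 113), (83, 60), (88, 73), (92, 169), (96, 65), (100, 1)]
-0.0007996638695191294
0.052 1495 ((505.14666748046875, 113.84976196289062), (227.9736328125, 134.56924438476562), 72.98193359375) [518.5858  146.51422]
0.09 286 ((509.1354064941406, 98.70849609375), (107.18142700195312, 116.24718475341797), 26.32520866394043) [505.83008 103.44485]
0.085 72 ((508.9114685058594, 89.6962890625), (111.57821655273438, 120.87422180175781), 20.01587677001953) [496.0242   63.67886]
side0 [(-8, 61), (-4, 2323), (0, 3001), (4, 792), (8, 58), (12, 27), (16, 33), (20, 33), (24, 43), (28, 65), (32, 99), (36, 176), (40, 160), (44, 319), (48, 397), (52, 1005), (56, 515), (60, 45), (64, 194), (68, 227), (72, 44), (76, 47), (79, 96), (83, 91), (88, 69), (92, 170), (96, 67), (100, 1)]
0.00017158932725414022
0.052 1520 ((503.53118896484375, 118.23595428466797), (232.0323486328125, 129.53884887695312), 74.5712890625) [515.01373 150.62259]
0.09 282 ((503.581298828125, 104.77483367919922), (32.78009033203125, 134.45936584472656), 75.91946411132812) [501.48914 105.85219]
0.085 95 ((483.09588623046875, 93.14251708984375), (112.4112319946289, 115.11637878417969), 42.036197662353516) [484.56305  65.89161]
```

View pics/c1.png

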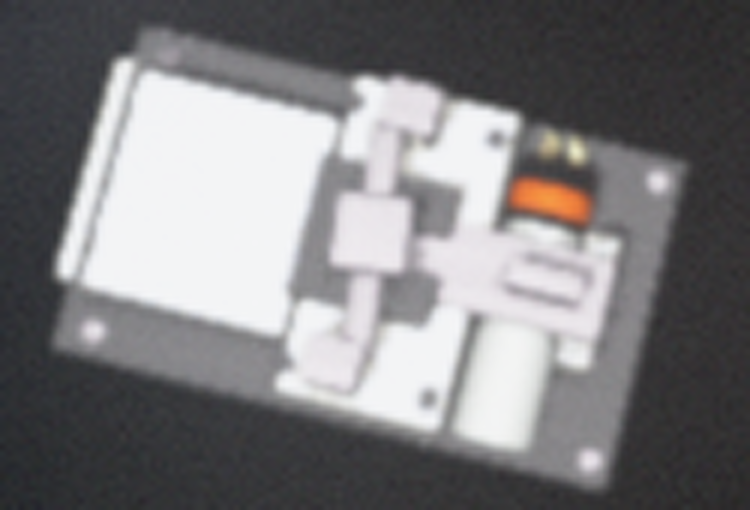

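```bash
cat >> h.py <<'E'
from scipy.optimize import differential_evolution as DE
def model(xy,nut=0.,boxes=None):
    B=[(-48,27,-73,73,48),(29,122,-50,50,55),(122,130,-50,50,71),(-105,27,-18,18,56),(-105,-89.5,-24.5,-20.5,57),(-105,-89.5,20.5,24.5,57),
       (-94,-60,-6,6,86),(-32,32,-32,32,68),(-9.5,14.5,47,68,92.5),(-14.5,9.5,-68,-47,92.5)] if boxes is None else boxes
    h=np.full(len(xy),4.)
    for a,b,c,d,z in B:
        m=(xy[:,0]>a)&(xy[:,0]<b)&(xy[:,1]>c)&(xy[:,1]<d); h[m]=np.maximum(h[m],z)
    if nut is not None:
        c,s=np.cos(nut),np.sin(nut); q=np.c_[c*xy[:,0]+s*xy[:,1],-s*xy[:,0]+c*xy[:,1]]
        for a,b,z in((16,16,96),(7,54,82)):
            m=(abs(q[:,0])<a)&(abs(q[:,1])<b); h[m]=np.maximum(h[m],z)
    return h
def loc(P,v):
    c,s=np.cos(v[2]),np.sin(v[2]); d=P[:,:2]-v[:2]
    return np.c_[c*d[:,0]+s*d[:,1],-s*d[:,0]+c*d[:,1]]
def cost(v,P):
    return np.minimum(abs(model(loc(P,v),v[3])-P[:,2]),8).mean()
E
python3 - <<'E'
from h import *
Q=[]
for n,(u0,u1,v0,v1) in (("top0",(240,365,170,260)),("side0",(240,360,185,270))):
    p,w=load(n); P=w[v0:v1,u0:u1].reshape(-1,3)*1000; P=P[P[:,2]>-15]; Q.append(P)
b=[(480,530),(80,130),(np.radians(60),np.radians(90)),(-.15,.15)]
for n,P in (("top",Q[0]),("side",Q[1]),("both",np.vstack(Q))):
    r=DE(cost,b,args=(P,),seed=1,popsize=20,maxiter=80,tol=1e-6); print(n,r.x[:2],np.degrees(r.x[2:]),r.fun)
# tray: points 2..30mm in region
for n,(u0,u1,v0,v1) in (("top0",(375,470,155,255)),("side0",(365,455,155,245))):
    p,w=load(n); c=w[v0:v1,u0:u1]; g=p[v0:v1,u0:u1].mean(-1)
    m=(g>110)&(c[...,2]<.04); R=cv2.minAreaRect((c[m][:,:2]*1000).astype(np.float32)); print(n,R,np.median(c[m][:,2]))
for n,uvs in (("top0",{"bottle":(341,118),"flask":(257,130),"beaker":(411,121),"small":(319,152),"turq":(207,271),"fl2":(378,95)}),):
    p,w=load(n)
    for k,(u,v) in uvs.items(): print(k,np.round(np.nanmedian(w[v-2:v+3,u-2:u+3].reshape(-1,3),0),3))
E
```

```text
top [506.57979975 103.95774419] [73.97108095  6.54880433] 3.469498128670275
side [504.8133727  104.88233677] [73.96752173  6.89208365] 3.48806724638864
both [506.64412118 104.11480039] [73.98614747  6.39114235] 3.493409813457309
top0 ((534.0823974609375, -226.51841735839844), (189.0059051513672, 219.94839477539062), 79.171630859375) 0.004430018886005471
side0 ((530.7494506835938, -226.90618896484375), (191.83425903320312, 220.4765625), 79.18565368652344) 0.004669410772201288
bottle [ 0.761 -0.008  0.088]
flask [0.744 0.222 0.05 ]
beaker [ 0.77  -0.21   0.025]
small [0.692 0.053 0.002]
turq [0.367 0.357 0.038]
fl2 [ 0.835 -0.115  0.06 ]
```

The turquoise wing nut at (207,271) is a decoy, and so is the small horseshoe lying loose at (319,155). The real nut is the steel one on the stud at about (302,213), and the larger dark spacer is under it, as the crop confirms. The fit puts the clamp at (506,104) mm with yaw 74°, the nut turned +6.5° from it, and the tray at (532,-227) with its x axis at −10.8°.

>>> {"method": "servo_tool", "body": {
  "steps": [
    {"tx":1.79,"ty":3.455,"yaw":-1.61,"claw":6},
    {"tx":1.79,"ty":3.455,"yaw":-1.61},
    {"tx":1.79,"ty":3.455,"yaw":-1.61},
    {"tx":1.79,"ty":3.455,"yaw":-1.61},
    {"tx":1.79,"ty":3.455,"yaw":-1.61},
    {"tx":1.79,"ty":3.455,"yaw":-1.61},
    {"tx":1.79,"ty":3.455,"yaw":-1.61},
    {"tx":1.79,"ty":3.455,"yaw":-1.61},
    {"tx":1.79,"ty":3.455,"yaw":-1.61},
    {"tx":1.79,"ty":3.455,"yaw":-1.61},
    {"tx":1.79,"ty":3.455,"yaw":-1.61},
    {"tx":1.79,"ty":3.455,"yaw":-1.61},
    {"tx":1.79,"ty":3.455,"yaw":-1.61},
    {"tx":1.79,"ty":3.455,"yaw":-1.61},
    {"tx":1.79,"ty":3.455,"yaw":-1.61},
    {"tx":1.79,"ty":3.455,"yaw":-1.61},
    {"tx":1.79,"ty":3.455,"yaw":-1.61},
    {"tx":1.79,"ty":3.455,"yaw":-1.61},
    {}
  ]
}}

```text
invalid input at $.steps[0]: expected keys tx, ty, tz, yaw, claw
```

>>> {"method": "servo_tool", "body": {
  "steps": [
    {"tx":1.79,"ty":3.455,"tz":0,"yaw":-1.61,"claw":6},
    {"tx":1.79,"ty":3.455,"tz":0,"yaw":-1.61,"claw":6},
    {"tx":1.79,"ty":3.455,"tz":0,"yaw":-1.61,"claw":6},
    {"tx":1.79,"ty":3.455,"tz":0,"yaw":-1.61,"claw":6},
    {"tx":1.79,"ty":3.455,"tz":0,"yaw":-1.61,"claw":6},
    {"tx":1.79,"ty":3.455,"tz":0,"yaw":-1.61,"claw":6},
    {"tx":1.79,"ty":3.455,"tz":0,"yaw":-1.61,"claw":6},
    {"tx":1.79,"ty":3.455,"tz":0,"yaw":-1.61,"claw":6},
    {"tx":1.79,"ty":3.455,"tz":0,"yaw":-1.61,"claw":6},
    {"tx":1.79,"ty":3.455,"tz":0,"yaw":-1.61,"claw":6},
    {"tx":1.79,"ty":3.455,"tz":0,"yaw":-1.61,"claw":6},
    {"tx":1.79,"ty":3.455,"tz":0,"yaw":-1.61,"claw":6},
    {"tx":1.79,"ty":3.455,"tz":0,"yaw":-1.61,"claw":6},
    {"tx":1.79,"ty":3.455,"tz":0,"yaw":-1.61,"claw":6},
    {"tx":1.79,"ty":3.455,"tz":0,"yaw":-1.61,"claw":6},
    {"tx":1.79,"ty":3.455,"tz":0,"yaw":-1.61,"claw":6},
    {"tx":1.79,"ty":3.455,"tz":0,"yaw":-1.61,"claw":6},
    {"tx":1.79,"ty":3.455,"tz":0,"yaw":-1.61,"claw":6},
    {"tx":0,"ty":0,"tz":0,"yaw":0,"claw":6}
  ]
}}

```text
time_s: 2.0
position: [0.5069, 0.1067, 0.2496]
tool_rot: [[0.987, -0.161, -0.001], [-0.161, -0.987, 0.001], [-0.001, -0.001, -1.0]]
ft_force: [-0.3, -0.9, -0.7]
grip_width: 0.0598
gripper_force: 0.0
```

>>> {"method": "servo_tool", "body": {
  "steps": [
    {"tx":0,"ty":0,"tz":-3,"yaw":0,"claw":6},
    {"tx":0,"ty":0,"tz":-4,"yaw":0,"claw":6},
    {"tx":0,"ty":0,"tz":-4,"yaw":0,"claw":6},
    {"tx":0,"ty":0,"tz":-2,"yaw":0,"claw":6},
    {"tx":0,"ty":0,"tz":-1,"yaw":0,"claw":6},
    {"tx":0,"ty":0,"tz":0,"yaw":0,"claw":6},
    {"tx":0,"ty":0,"tz":0,"yaw":0,"claw":6}
  ]
}}

```text
time_s: 2.7
position: [0.5065, 0.1033, 0.1113]
tool_rot: [[0.986, -0.164, 0.002], [-0.164, -0.986, -0.0], [0.002, -0.0, -1.0]]
ft_force: [0.3, 1.4, -0.1]
grip_width: 0.0599
gripper_force: 0.0
```

Run:
```python
from rig import env
import cv2
a=[]
for n,(u,v) in (("top",(302,213)),("side",(302,228))):
    p,d=env.get_image(n); a.append(cv2.resize(p[v-45:v+45,u-45:u+45,::-1],None,fx=4.4,fy=4.4,interpolation=cv2.INTER_CUBIC))
cv2.imwrite("pics/c2.png",cv2.hconcat(a)); print(env.observe()["position"])
```

```text
[0.50663422 0.10344503 0.1115528 ]
```

View pics/c2.png

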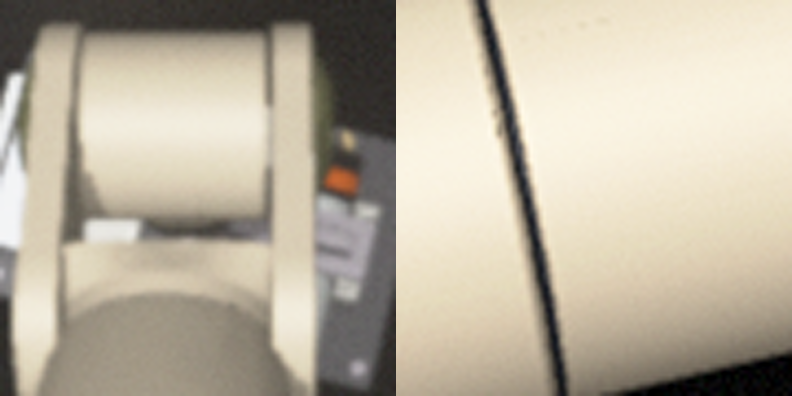

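The arm hides the nut in both views, so I'm relying on the fit, which agreed between the two cameras to 2 mm.

>>> {"method": "servo_tool", "body": {
  "steps": [
    {"tx":0,"ty":0.05,"tz":-1,"yaw":0,"claw":5},
    {"tx":0,"ty":0.05,"tz":-1,"yaw":0,"claw":5},
    {"tx":0,"ty":0,"tz":0,"yaw":0,"claw":4},
    {"tx":0,"ty":0,"tz":0,"yaw":0,"claw":3.5},
    {"tx":0,"ty":0,"tz":0,"yaw":0,"claw":3},
    {"tx":0,"ty":0,"tz":0,"yaw":0,"claw":2.5},
    {"tx":0,"ty":0,"tz":0,"yaw":0,"claw":2.5},
    {"tx":0,"ty":0,"tz":0,"yaw":0,"claw":2.5}
  ],
  "newtons": 40
}}

```text
time_s: 3.6
position: [0.506, 0.1045, 0.0904]
tool_rot: [[0.986, -0.164, 0.0], [-0.164, -0.986, 0.0], [0.0, -0.0, -1.0]]
ft_force: [1.2, -0.6, -1.0]
grip_width: 0.0318
gripper_force: 39.8
```

>>> {"method": "servo_tool", "body": {
  "steps": [
    {"tx":0,"ty":0,"tz":0,"yaw":2,"claw":2.5},
    {"tx":0,"ty":0,"tz":0,"yaw":4,"claw":2.5},
    {"tx":0,"ty":0,"tz":0,"yaw":5,"claw":2.5},
    {"tx":0,"ty":0,"tz":0,"yaw":5,"claw":2.5},
    {"tx":0,"ty":0,"tz":0,"yaw":5,"claw":2.5},
    {"tx":0,"ty":0,"tz":0,"yaw":5,"claw":2.5},
    {"tx":0,"ty":0,"tz":0,"yaw":5,"claw":2.5},
    {"tx":0,"ty":0,"tz":0,"yaw":6,"claw":2.5},
    {"tx":0,"ty":0,"tz":0,"yaw":6,"claw":2.5},
    {"tx":0,"ty":0,"tz":0,"yaw":6,"claw":2.5},
    {"tx":0,"ty":0,"tz":0,"yaw":6,"claw":2.5},
    {"tx":0,"ty":0,"tz":0,"yaw":6,"claw":2.5},
    {"tx":0,"ty":0,"tz":0,"yaw":6,"claw":2.5},
    {"tx":0,"ty":0,"tz":0,"yaw":5,"claw":2.5},
    {"tx":0,"ty":0,"tz":0,"yaw":3,"claw":2.5},
    {"tx":0,"ty":0,"tz":0,"yaw":0,"claw":2.5}
  ]
}}

```text
time_s: 5.2
position: [0.506, 0.1045, 0.0904]
tool_rot: [[0.414, 0.91, 0.0], [0.91, -0.414, -0.0], [0.0, 0.0, -1.0]]
ft_force: [0.5, -0.2, -1.7]
grip_width: 0.0315
gripper_force: 39.8
```

>>> {"method": "servo_tool", "body": {
  "steps": [
    {"tx":0,"ty":0,"tz":0.5,"yaw":0,"claw":2.5},
    {"tx":0,"ty":0,"tz":0.8,"yaw":0,"claw":2.5},
    {"tx":0,"ty":0,"tz":1,"yaw":0,"claw":2.5},
    {"tx":0,"ty":0,"tz":1,"yaw":0,"claw":2.5},
    {"tx":0,"ty":0,"tz":1.5,"yaw":0,"claw":2.5},
    {"tx":0,"ty":0,"tz":2.2,"yaw":0,"claw":2.5},
    {"tx":0,"ty":0,"tz":3,"yaw":0,"claw":2.5},
    {"tx":0,"ty":0,"tz":2,"yaw":0,"claw":2.5},
    {"tx":0,"ty":0,"tz":1,"yaw":0,"claw":2.5},
    {"tx":0,"ty":0,"tz":0,"yaw":0,"claw":2.5}
  ]
}}

```text
time_s: 6.2
position: [0.5063, 0.1045, 0.2217]
tool_rot: [[0.414, 0.91, 0.003], [0.91, -0.414, -0.0], [0.001, 0.003, -1.0]]
ft_force: [-0.2, -0.5, -0.9]
grip_width: 0.0313
gripper_force: 39.8
```

>>> {"method": "servo_tool", "body": {
  "steps": [
    {"tx":0.15,"ty":-2.1,"tz":0,"yaw":-4.3,"claw":2.5},
    {"tx":0.15,"ty":-3.1,"tz":0,"yaw":-6,"claw":2.5},
    {"tx":0.15,"ty":-3.2,"tz":0,"yaw":-6,"claw":2.5},
    {"tx":0.15,"ty":-3.2,"tz":0,"yaw":-6,"claw":2.5},
    {"tx":0.15,"ty":-3.2,"tz":0,"yaw":-6,"claw":2.5},
    {"tx":0.15,"ty":-3.2,"tz":0,"yaw":-6,"claw":2.5},
    {"tx":0.15,"ty":-3.2,"tz":0,"yaw":-6,"claw":2.5},
    {"tx":0.15,"ty":-3.2,"tz":0,"yaw":-6,"claw":2.5},
    {"tx":0.15,"ty":-3.2,"tz":0,"yaw":-6,"claw":2.5},
    {"tx":0.15,"ty":-3.2,"tz":0,"yaw":-6,"claw":2.5},
    {"tx":0.15,"ty":-3.2,"tz":0,"yaw":-6,"claw":2.5},
    {"tx":0.15,"ty":-2,"tz":-1,"yaw":-6,"claw":2.5},
    {"tx":0,"ty":-1.3,"tz":-2,"yaw":-6,"claw":2.5},
    {"tx":0,"ty":0,"tz":-4,"yaw":0,"claw":2.5},
    {"tx":0,"ty":0,"tz":-4,"yaw":0,"claw":2.5},
    {"tx":0,"ty":0,"tz":-3,"yaw":0,"claw":2.5},
    {"tx":0,"ty":0,"tz":-2,"yaw":0,"claw":2.5},
    {"tx":0,"ty":0,"tz":-0.8,"yaw":0,"claw":2.5},
    {"tx":0,"ty":0,"tz":0,"yaw":0,"claw":2.5},
    {"tx":0,"ty":0,"tz":0,"yaw":0,"claw":2.5}
  ]
}}

```text
time_s: 8.2
position: [0.5243, -0.2687, 0.053]
tool_rot: [[0.982, -0.187, 0.001], [-0.187, -0.982, -0.001], [0.001, 0.0, -1.0]]
ft_force: [0.3, -0.7, -1.9]
grip_width: 0.0311
gripper_force: 39.8
```

>>> {"method": "servo_tool", "body": {
  "steps": [
    {"tx":0,"ty":0,"tz":-0.6,"yaw":0,"claw":2.5},
    {"tx":0,"ty":0,"tz":-0.4,"yaw":0,"claw":2.5},
    {"tx":0,"ty":0,"tz":-0.3,"yaw":0,"claw":2.5},
    {"tx":0,"ty":0,"tz":-0.15,"yaw":0,"claw":2.5},
    {"tx":0,"ty":0,"tz":-0.1,"yaw":0,"claw":2.5},
    {"tx":0,"ty":0,"tz":0,"yaw":0,"claw":2.5}
  ]
}}

```text
time_s: 8.8
position: [0.524, -0.2684, 0.0373]
tool_rot: [[0.982, -0.187, 0.0], [-0.187, -0.982, -0.0], [0.0, 0.0, -1.0]]
ft_force: [-1.0, 0.9, 4.1]
grip_width: 0.0315
gripper_force: 40.4
```

Contact felt at the expected height (+4 N), so I'm releasing.

>>> {"method": "servo_tool", "body": {
  "steps": [
    {"tx":0,"ty":0,"tz":0,"yaw":0,"claw":3.4},
    {"tx":0,"ty":0,"tz":0,"yaw":0,"claw":4},
    {"tx":0,"ty":0,"tz":0,"yaw":0,"claw":4.6},
    {"tx":0,"ty":0,"tz":1,"yaw":0,"claw":4.6},
    {"tx":0,"ty":0,"tz":3,"yaw":0,"claw":4.6},
    {"tx":0,"ty":0,"tz":4,"yaw":0,"claw":4},
    {"tx":0,"ty":0,"tz":4,"yaw":0,"claw":3},
    {"tx":-2,"ty":0,"tz":4,"yaw":0,"claw":2},
    {"tx":-4,"ty":-2,"tz":2,"yaw":0,"claw":1},
    {"tx":-4,"ty":-2,"tz":0,"yaw":0,"claw":0},
    {"tx":-4,"ty":-2,"tz":0,"yaw":0,"claw":0},
    {"tx":-4,"ty":-2,"tz":0,"yaw":0,"claw":0},
    {"tx":-2,"ty":-2,"tz":0,"yaw":0,"claw":0},
    {"tx":0,"ty":0,"tz":0,"yaw":0,"claw":0}
  ]
}}

```text
time_s: 10.2
position: [0.3219, -0.3704, 0.2177]
tool_rot: [[0.982, -0.191, 0.0], [-0.191, -0.982, -0.002], [0.0, 0.001, -1.0]]
ft_force: [0.2, 0.6, -0.7]
grip_width: 0.0001
gripper_force: 0.0
```

Run:
```python
from rig import env
import cv2,numpy as np
from h import *
a=[];Q=[]
for n,(u0,u1,v0,v1) in (("top",(240,365,170,260)),("side",(240,360,185,270))):
    p,d=env.get_image(n); M=env.camera_model(n); w=cloud(p,d,M)
    P=w[v0:v1,u0:u1].reshape(-1,3)*1000; Q.append(P[P[:,2]>-15])
    a.append(cv2.resize(p[150:270,240:470,::-1],None,fx=3.4,fy=2.45*1,interpolation=cv2.INTER_CUBIC))
cv2.imwrite("pics/c3.png",cv2.vconcat(a)); o=env.observe(); print(o["position"],o["time_s"],o["grip_width"])
def cost2(v,P): return np.minimum(abs(model(loc(P,v),None)-P[:,2]),8).mean()
b=[(490,520),(90,120),(np.radians(68),np.radians(80))]
for P in Q+[np.vstack(Q)]:
    r=DE(cost2,b,args=(P,),seed=1,popsize=20,maxiter=60,tol=1e-6); print(r.x[:2],np.degrees(r.x[2]),r.fun)
```

```text
[ 0.32383744 -0.36858348  0.21739175] 10.3 -0.0001076012139305452
[506.6008481 103.9263284] 74.0221046478918 3.4927839045964952
[504.44470045 104.828325  ] 74.12508701006797 3.588310007535052
[506.58211573 104.12181332] 74.02509607750608 3.5576555447217943
```

View pics/c3.png

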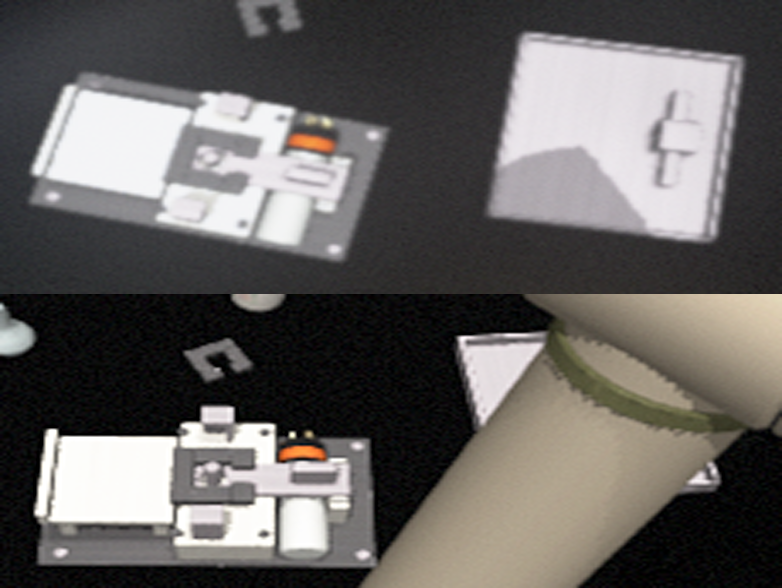

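The top crop shows the nut standing in the tray at its right side, with the clamp unchanged and the spacer still on the strap. The refit gives the same clamp pose, and the low side force in the grip confirms it. Next I'll straddle both horns from the lamp side.

>>> {"method": "servo_tool", "body": {
  "steps": [
    {"tx":1.4,"ty":3.52,"tz":0,"yaw":7,"claw":2.5},
    {"tx":1.4,"ty":3.52,"tz":0,"yaw":7,"claw":2.5},
    {"tx":1.4,"ty":3.52,"tz":0,"yaw":7,"claw":2.5},
    {"tx":1.4,"ty":3.52,"tz":0,"yaw":7,"claw":2.5},
    {"tx":1.4,"ty":3.52,"tz":0,"yaw":7,"claw":2.5},
    {"tx":1.4,"ty":3.52,"tz":0,"yaw":7,"claw":2.5},
    {"tx":1.4,"ty":3.52,"tz":0,"yaw":7,"claw":2.5},
    {"tx":1.4,"ty":3.52,"tz":0,"yaw":7,"claw":2.5},
    {"tx":1.4,"ty":3.52,"tz":0,"yaw":7,"claw":2.5},
    {"tx":1.4,"ty":3.52,"tz":0,"yaw":7,"claw":2.5},
    {"tx":1.4,"ty":3.52,"tz":0,"yaw":7,"claw":2.5},
    {"tx":1.4,"ty":3.52,"tz":0,"yaw":7.8,"claw":2.5},
    {"tx":0,"ty":0,"tz":-3,"yaw":0,"claw":2.5},
    {"tx":0,"ty":0,"tz":-4,"yaw":0,"claw":2.5},
    {"tx":0,"ty":0,"tz":-3,"yaw":0,"claw":2.5},
    {"tx":0,"ty":0,"tz":0,"yaw":0,"claw":2.5},
    {"tx":0,"ty":0,"tz":0,"yaw":0,"claw":2.5}
  ]
}}

```text
time_s: 12.0
position: [0.4924, 0.0547, 0.1177]
tool_rot: [[0.274, 0.962, 0.0], [0.962, -0.274, 0.0], [0.0, 0.0, -1.0]]
ft_force: [0.1, -0.7, -0.2]
grip_width: 0.0249
gripper_force: 0.0
```

>>> {"method": "servo_tool", "body": {
  "steps": [
    {"tx":0,"ty":0,"tz":-2,"yaw":0,"claw":2.5},
    {"tx":0,"ty":0,"tz":-1.2,"yaw":0,"claw":2.5},
    {"tx":0,"ty":0,"tz":-0.8,"yaw":0,"claw":2.5},
    {"tx":0,"ty":0,"tz":0,"yaw":0,"claw":2.5},
    {"tx":0.11,"ty":0.385,"tz":0,"yaw":0,"claw":2.5},
    {"tx":0.11,"ty":0.385,"tz":0,"yaw":0,"claw":2.5},
    {"tx":0.11,"ty":0.385,"tz":0,"yaw":0,"claw":2.5},
    {"tx":0.11,"ty":0.385,"tz":0,"yaw":0,"claw":2.5},
    {"tx":0.11,"ty":0.385,"tz":0,"yaw":0,"claw":2.5},
    {"tx":0,"ty":0,"tz":0,"yaw":0,"claw":2.5}
  ]
}}

```text
time_s: 13.0
position: [0.4977, 0.0738, 0.0769]
tool_rot: [[0.274, 0.962, 0.0], [0.962, -0.274, 0.0], [0.0, 0.0, -1.0]]
ft_force: [0.2, -0.4, -1.0]
grip_width: 0.0251
gripper_force: 0.0
```

>>> {"method": "servo_tool", "body": {
  "steps": [
    {"tx":0.165,"ty":0.577,"tz":0,"yaw":0,"claw":2.5},
    {"tx":0.165,"ty":0.577,"tz":0,"yaw":0,"claw":2.5},
    {"tx":0.165,"ty":0.577,"tz":0,"yaw":0,"claw":2.5},
    {"tx":0.165,"ty":0.577,"tz":0,"yaw":0,"claw":2.5},
    {"tx":0.165,"ty":0.577,"tz":0,"yaw":0,"claw":2.5},
    {"tx":0.165,"ty":0.577,"tz":0,"yaw":0,"claw":2.5},
    {"tx":0.165,"ty":0.577,"tz":0,"yaw":0,"claw":2.5},
    {"tx":0.165,"ty":0.577,"tz":0,"yaw":0,"claw":2.5},
    {"tx":0.165,"ty":0.577,"tz":0,"yaw":0,"claw":2.5},
    {"tx":0.165,"ty":0.577,"tz":0,"yaw":0,"claw":2.5},
    {"tx":0.165,"ty":0.577,"tz":0,"yaw":0,"claw":2.5},
    {"tx":0.11,"ty":0.385,"tz":0,"yaw":0,"claw":2.5},
    {"tx":0,"ty":0,"tz":0,"yaw":0,"claw":2.5}
  ]
}}

```text
time_s: 14.3
position: [0.5169, 0.141, 0.0768]
tool_rot: [[0.274, 0.962, 0.0], [0.962, -0.274, 0.0], [0.0, 0.0, -1.0]]
ft_force: [-0.0, 0.3, 0.1]
grip_width: 0.0251
gripper_force: 0.0
```

>>> {"method": "servo_tool", "body": {
  "steps": [
    {"tx":0.055,"ty":0.19,"tz":0,"yaw":0,"claw":2.5},
    {"tx":0.055,"ty":0.19,"tz":0,"yaw":0,"claw":2.5},
    {"tx":0.055,"ty":0.19,"tz":0,"yaw":0,"claw":2.5},
    {"tx":0.03,"ty":0.1,"tz":0,"yaw":0,"claw":2.5},
    {"tx":0,"ty":0,"tz":0,"yaw":0,"claw":2.5}
  ]
}}

```text
time_s: 14.8
position: [0.5188, 0.1474, 0.0768]
tool_rot: [[0.275, 0.961, 0.0], [0.961, -0.275, 0.0], [0.0, 0.0, -1.0]]
ft_force: [-0.5, -0.3, -0.3]
grip_width: 0.025
gripper_force: 0.0
```

>>> {"method": "servo_tool", "body": {
  "steps": [
    {"tx":0.03,"ty":0.1,"tz":0,"yaw":0,"claw":2.5},
    {"tx":0,"ty":0,"tz":0,"yaw":0,"claw":2.5}
  ]
}}

```text
time_s: 15.0
position: [0.5191, 0.1483, 0.0768]
tool_rot: [[0.275, 0.961, 0.0], [0.961, -0.275, 0.0], [0.0, 0.0, -1.0]]
ft_force: [0.2, -1.3, -0.4]
grip_width: 0.0249
gripper_force: 0.2
```

>>> {"method": "servo_tool", "body": {
  "steps": [
    {"tx":0.03,"ty":0.1,"tz":0,"yaw":0,"claw":2.5},
    {"tx":0,"ty":0,"tz":0,"yaw":0,"claw":2.5}
  ]
}}

```text
time_s: 15.2
position: [0.5191, 0.1484, 0.0768]
tool_rot: [[0.275, 0.962, -0.001], [0.962, -0.275, -0.002], [-0.002, -0.0, -1.0]]
ft_force: [-1.6, -5.6, 1.5]
grip_width: 0.025
gripper_force: 3.3
```

>>> {"method": "servo_tool", "body": {
  "steps": [
    {"tx":0.03,"ty":0.1,"tz":0,"yaw":0,"claw":2.5},
    {"tx":0,"ty":0,"tz":0,"yaw":0,"claw":2.5}
  ]
}}

```text
time_s: 15.4
position: [0.5191, 0.1485, 0.0768]
tool_rot: [[0.275, 0.962, -0.002], [0.962, -0.275, -0.003], [-0.004, -0.001, -1.0]]
ft_force: [-3.0, -12.0, 2.9]
grip_width: 0.0248
gripper_force: 6.3
```

At the end stop (12 N reaction). Backing off and looking.

>>> {"method": "servo_tool", "body": {
  "steps": [
    {"tx":-0.14,"ty":-0.5,"tz":0,"yaw":0,"claw":2.5},
    {"tx":-0.28,"ty":-1,"tz":0,"yaw":0,"claw":2.5},
    {"tx":0,"ty":0,"tz":2,"yaw":0,"claw":2.5},
    {"tx":0,"ty":0,"tz":4,"yaw":0,"claw":2.5},
    {"tx":0,"ty":0,"tz":4,"yaw":0,"claw":2.5},
    {"tx":0,"ty":-2,"tz":3,"yaw":0,"claw":2.5},
    {"tx":-1.6,"ty":-4.2,"tz":0,"yaw":0,"claw":2.5},
    {"tx":-1.6,"ty":-4.2,"tz":0,"yaw":0,"claw":2.5},
    {"tx":-1.6,"ty":-4.2,"tz":0,"yaw":0,"claw":2.5},
    {"tx":-1.6,"ty":-4.2,"tz":0,"yaw":0,"claw":2.5},
    {"tx":-1.6,"ty":-4.2,"tz":0,"yaw":0,"claw":2.5},
    {"tx":-1.6,"ty":-4.2,"tz":0,"yaw":0,"claw":2.5},
    {"tx":-1.6,"ty":-4.2,"tz":0,"yaw":0,"claw":2.5},
    {"tx":-1.6,"ty":-4.2,"tz":0,"yaw":0,"claw":2.5},
    {"tx":-1.6,"ty":-4.2,"tz":0,"yaw":0,"claw":2.5},
    {"tx":-1.6,"ty":-4.2,"tz":0,"yaw":0,"claw":2.5},
    {"tx":0,"ty":0,"tz":0,"yaw":0,"claw":2.5}
  ]
}}

```text
time_s: 17.1
position: [0.3536, -0.3091, 0.2067]
tool_rot: [[0.28, 0.96, 0.0], [0.96, -0.28, -0.001], [-0.001, 0.001, -1.0]]
ft_force: [-0.7, 0.1, 0.4]
grip_width: 0.0251
gripper_force: 0.0
```

Run:
```python
from rig import env
import cv2,numpy as np
from h import *
a=[];Q=[]
for n,(u0,u1,v0,v1) in (("top",(240,365,170,260)),("side",(240,360,185,270))):
    p,d=env.get_image(n); M=env.camera_model(n); w=cloud(p,d,M)
    P=w[v0:v1,u0:u1].reshape(-1,3)*1000; Q.append(P[P[:,2]>-15])
    a.append(cv2.resize(p[v0:v0+85,u0:u0+120,::-1],None,fx=3.3,fy=3.3,interpolation=cv2.INTER_CUBIC))
    # strap rib: high points near rib, in the clamp frame
    L=loc(P,(506,104.4,np.radians(74)))
    m=(P[:,2]>80)&(L[:,0]<-45)&(abs(L[:,1])<20); print("rib",L[m].mean(0),np.ptp(L[m],0),m.sum())
    m=(P[:,2]>61)&(P[:,2]<70)&(L[:,0]>35)&(abs(L[:,1])<40)&(L[:,0]<119); print("spacer x",np.percentile(L[m],[2,98],axis=0))
cv2.imwrite("pics/c4.png",cv2.hconcat(a)); o=env.observe(); print(o["position"],o["tool_rot"][:,1])
```

```text
rib [-77.12662835  -0.26473202] [33.04343448 12.70362319] 62
spacer x [[ 58.42698598 -31.22290261]
 [118.00356088  31.09624123]]
rib [-76.59682315   2.02103845] [33.31038637 13.36464035] 69
spacer x [[ 59.55907663 -28.77933922]
 [117.9465968   33.58875968]]
[ 0.35474544 -0.30523177  0.20658131] [ 9.60876780e-01 -2.76976155e-01 -1.49697627e-04]
```

View pics/c4.png

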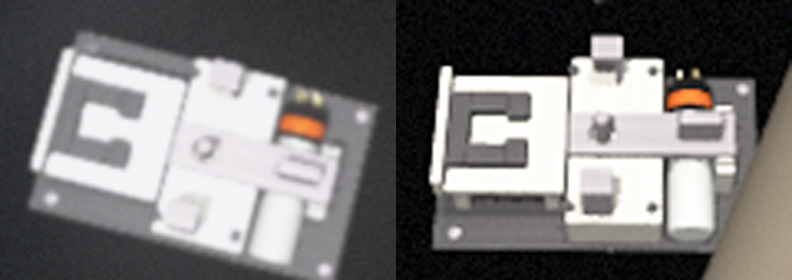

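The spacer sits square against the end stop, spanning clamp x 58 to beyond 118, and the lamp and strap have not moved. The rib measures at clamp (−77, 0.5) mm, so I'm going for it.

>>> {"method": "servo_tool", "body": {
  "steps": [
    {"tx":1.29,"ty":3.35,"tz":0,"yaw":0,"claw":3.4},
    {"tx":1.29,"ty":3.35,"tz":0,"yaw":0,"claw":3.4},
    {"tx":1.29,"ty":3.35,"tz":0,"yaw":0,"claw":3.4},
    {"tx":1.29,"ty":3.35,"tz":0,"yaw":0,"claw":3.4},
    {"tx":1.29,"ty":3.35,"tz":0,"yaw":0,"claw":3.4},
    {"tx":1.29,"ty":3.35,"tz":0,"yaw":0,"claw":3.4},
    {"tx":1.29,"ty":3.35,"tz":0,"yaw":0,"claw":3.4},
    {"tx":1.29,"ty":3.35,"tz":0,"yaw":0,"claw":3.4},
    {"tx":1.29,"ty":3.35,"tz":0,"yaw":0,"claw":3.4},
    {"tx":1.29,"ty":3.35,"tz":0,"yaw":0,"claw":3.4},
    {"tx":0,"ty":0,"tz":-3,"yaw":0,"claw":3.4},
    {"tx":0,"ty":0,"tz":-3,"yaw":0,"claw":3.4},
    {"tx":0,"ty":0,"tz":-2,"yaw":0,"claw":3.4},
    {"tx":0,"ty":0,"tz":0,"yaw":0,"claw":3.4},
    {"tx":0,"ty":0,"tz":0,"yaw":0,"claw":3.4}
  ]
}}

```text
time_s: 18.7
position: [0.4843, 0.031, 0.1275]
tool_rot: [[0.274, 0.962, 0.0], [0.962, -0.274, 0.0], [0.0, 0.0, -1.0]]
ft_force: [0.8, 0.0, 0.3]
grip_width: 0.0339
gripper_force: 0.0
```

>>> {"method": "servo_tool", "body": {
  "steps": [
    {"tx":0,"ty":0,"tz":-1.5,"yaw":0,"claw":3.4},
    {"tx":0,"ty":0,"tz":-1.5,"yaw":0,"claw":3.4},
    {"tx":0,"ty":0,"tz":-1,"yaw":0,"claw":3.4},
    {"tx":0,"ty":0,"tz":-0.8,"yaw":0,"claw":3},
    {"tx":0,"ty":0,"tz":0,"yaw":0,"claw":2.4},
    {"tx":0,"ty":0,"tz":0,"yaw":0,"claw":1.8},
    {"tx":0,"ty":0,"tz":0,"yaw":0,"claw":1.3},
    {"tx":0,"ty":0,"tz":0,"yaw":0,"claw":0.7},
    {"tx":0,"ty":0,"tz":0,"yaw":0,"claw":0.5},
    {"tx":0,"ty":0,"tz":0,"yaw":0,"claw":0.5}
  ],
  "newtons": 90
}}

```text
time_s: 19.7
position: [0.4846, 0.0302, 0.0796]
tool_rot: [[0.275, 0.962, 0.001], [0.962, -0.275, -0.0], [0.0, 0.001, -1.0]]
ft_force: [-2.3, -0.6, 6.1]
grip_width: 0.0104
gripper_force: 88.5
```

>>> {"method": "servo_tool", "body": {
  "steps": [
    {"tx":0,"ty":0,"tz":0.3,"yaw":0,"claw":0.5},
    {"tx":0,"ty":0,"tz":0.5,"yaw":0,"claw":0.5},
    {"tx":0,"ty":0,"tz":0.7,"yaw":0,"claw":0.5},
    {"tx":0,"ty":0,"tz":0,"yaw":0,"claw":0.5}
  ]
}}

```text
time_s: 20.1
position: [0.4849, 0.0301, 0.0948]
tool_rot: [[0.275, 0.961, 0.002], [0.961, -0.275, -0.0], [0.0, 0.002, -1.0]]
ft_force: [-1.5, -0.0, -0.9]
grip_width: 0.0105
gripper_force: 87.7
```

>>> {"method": "servo_tool", "body": {
  "steps": [
    {"tx":0,"ty":0,"tz":0.7,"yaw":0,"claw":0.5},
    {"tx":0,"ty":0,"tz":0.8,"yaw":0,"claw":0.5},
    {"tx":0,"ty":0,"tz":0.8,"yaw":0,"claw":0.5},
    {"tx":0,"ty":0,"tz":1,"yaw":0,"claw":0.5},
    {"tx":0,"ty":0,"tz":1,"yaw":0,"claw":0.5},
    {"tx":0,"ty":0,"tz":1.5,"yaw":0,"claw":0.5},
    {"tx":0,"ty":0,"tz":2,"yaw":0,"claw":0.5},
    {"tx":0,"ty":0,"tz":2,"yaw":0,"claw":0.5},
    {"tx":0,"ty":0,"tz":1,"yaw":0,"claw":0.5},
    {"tx":0,"ty":0,"tz":0,"yaw":0,"claw":0.5}
  ]
}}

```text
time_s: 21.1
position: [0.4848, 0.0302, 0.2031]
tool_rot: [[0.275, 0.961, 0.003], [0.961, -0.275, -0.0], [0.0, 0.003, -1.0]]
ft_force: [0.3, 0.6, -1.5]
grip_width: 0.0101
gripper_force: 87.8
```

Run:
```python
from rig import env
import cv2,numpy as np
from h import *
o=env.observe(); print(o["position"],o["ft_force"],o["wrist_torque"],o["grip_width"])
a=[]
for n in ("top","side"):
    p,d=env.get_image(n); M=env.camera_model(n); w=cloud(p,d,M)
    P=w[150:290,220:400].reshape(-1,3)*1000; L=loc(P,(o["position"][0]*1000,o["position"][1]*1000,np.radians(74)))
    m=(abs(L[:,1])<14)&(L[:,0]>45)&(L[:,0]<110)&(P[:,2]>100)&(P[:,2]<200)
    if m.sum()>5: print(n,m.sum(),np.polyfit(L[m,0],P[m,2],1),L[m,0].max(),np.median(P[m,2]))
    a.append(cv2.resize(p[160:280,230:350,::-1],None,fx=3.2,fy=3.2,interpolation=cv2.INTER_CUBIC))
cv2.imwrite("pics/c5.png",cv2.hconcat(a))
```

```text
[0.48482873 0.0301619  0.20310972] [ 0.32677677  0.56406519 -1.46487229] [-0.08122291  0.07542047 -0.04148681] 0.010139003219344472
top 87 [-3.48976708e-02  1.82423044e+02] 103.52984825008416 179.0275846261551
```

View pics/c5.png

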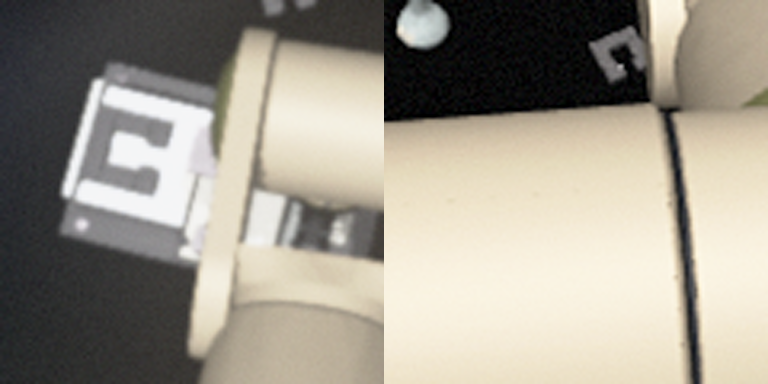

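Strap held and level, about 2° nose-down, with its far end at +103.5 mm as expected. Moving it to the tray.

>>> {"method": "servo_tool", "body": {
  "steps": [
    {"tx":0.15,"ty":-1.2,"tz":0,"yaw":-3.9,"claw":0.5},
    {"tx":0.15,"ty":-1.6,"tz":0,"yaw":-6,"claw":0.5},
    {"tx":0.15,"ty":-1.6,"tz":0,"yaw":-6,"claw":0.5},
    {"tx":0.15,"ty":-1.6,"tz":0,"yaw":-6,"claw":0.5},
    {"tx":0.15,"ty":-1.6,"tz":0,"yaw":-7,"claw":0.5},
    {"tx":0.15,"ty":-1.6,"tz":0,"yaw":-7,"claw":0.5},
    {"tx":0.15,"ty":-1.6,"tz":0,"yaw":-7,"claw":0.5},
    {"tx":0.15,"ty":-1.6,"tz":0,"yaw":-7,"claw":0.5},
    {"tx":0.15,"ty":-1.6,"tz":0,"yaw":-7,"claw":0.5},
    {"tx":0.15,"ty":-1.6,"tz":0,"yaw":-7,"claw":0.5},
    {"tx":0.15,"ty":-1.6,"tz":0,"yaw":-7,"claw":0.5},
    {"tx":0.17,"ty":-1.7,"tz":0,"yaw":-7,"claw":0.5},
    {"tx":0,"ty":-1.96,"tz":-1,"yaw":-7,"claw":0.5},
    {"tx":0,"ty":0,"tz":-3,"yaw":0,"claw":0.5},
    {"tx":0,"ty":0,"tz":-4,"yaw":0,"claw":0.5},
    {"tx":0,"ty":0,"tz":-4,"yaw":0,"claw":0.5},
    {"tx":0,"ty":0,"tz":-2,"yaw":0,"claw":0.5},
    {"tx":0,"ty":0,"tz":-1,"yaw":0,"claw":0.5},
    {"tx":0,"ty":0,"tz":0,"yaw":0,"claw":0.5},
    {"tx":0,"ty":0,"tz":0,"yaw":0,"claw":0.5}
  ]
}}

```text
time_s: 23.2
position: [0.503, -0.1786, 0.0525]
tool_rot: [[0.982, -0.188, 0.001], [-0.188, -0.982, -0.001], [0.001, 0.0, -1.0]]
ft_force: [-0.0, -0.1, -2.2]
grip_width: 0.0102
gripper_force: 87.8
```

>>> {"method": "servo_tool", "body": {
  "steps": [
    {"tx":0,"ty":0,"tz":-0.6,"yaw":0,"claw":0.5},
    {"tx":0,"ty":0,"tz":-0.4,"yaw":0,"claw":0.5},
    {"tx":0,"ty":0,"tz":-0.3,"yaw":0,"claw":0.5},
    {"tx":0,"ty":0,"tz":-0.15,"yaw":0,"claw":0.5},
    {"tx":0,"ty":0,"tz":0,"yaw":0,"claw":0.5}
  ]
}}

```text
time_s: 23.7
position: [0.5026, -0.1784, 0.0372]
tool_rot: [[0.982, -0.188, -0.0], [-0.188, -0.982, 0.0], [-0.0, -0.0, -1.0]]
ft_force: [0.4, 0.7, -2.1]
grip_width: 0.0106
gripper_force: 87.8
```

>>> {"method": "servo_tool", "body": {
  "steps": [
    {"tx":0,"ty":0,"tz":-0.1,"yaw":0,"claw":0.5},
    {"tx":0,"ty":0,"tz":-0.1,"yaw":0,"claw":0.5},
    {"tx":0,"ty":0,"tz":0,"yaw":0,"claw":0.5}
  ]
}}

```text
time_s: 24.0
position: [0.5027, -0.1784, 0.0356]
tool_rot: [[0.982, -0.188, 0.0], [-0.188, -0.982, -0.0], [0.0, 0.0, -1.0]]
ft_force: [-0.4, 1.0, 1.9]
grip_width: 0.0104
gripper_force: 88.3
```

>>> {"method": "servo_tool", "body": {
  "steps": [
    {"tx":0,"ty":0,"tz":-0.04,"yaw":0,"claw":0.8},
    {"tx":0,"ty":0,"tz":0,"yaw":0,"claw":1.1},
    {"tx":0,"ty":0,"tz":0,"yaw":0,"claw":1.4},
    {"tx":0,"ty":0,"tz":0,"yaw":0,"claw":2},
    {"tx":0,"ty":0,"tz":0,"yaw":0,"claw":2.6},
    {"tx":0,"ty":0,"tz":0,"yaw":0,"claw":2.8},
    {"tx":0,"ty":0,"tz":1,"yaw":0,"claw":2.8},
    {"tx":0,"ty":0,"tz":3,"yaw":0,"claw":2.8},
    {"tx":0,"ty":0,"tz":4,"yaw":0,"claw":2.8},
    {"tx":0,"ty":0,"tz":4,"yaw":0,"claw":2.8},
    {"tx":-2,"ty":0,"tz":3,"yaw":0,"claw":2.8},
    {"tx":-4,"ty":-2,"tz":2,"yaw":0,"claw":2.8},
    {"tx":-4,"ty":-3,"tz":0,"yaw":0,"claw":2.8},
    {"tx":-3,"ty":-4,"tz":0,"yaw":0,"claw":2.8},
    {"tx":-3,"ty":-4,"tz":0,"yaw":0,"claw":2.8},
    {"tx":-2,"ty":-4,"tz":0,"yaw":0,"claw":2.8},
    {"tx":0,"ty":-3,"tz":0,"yaw":0,"claw":2.8},
    {"tx":0,"ty":0,"tz":0,"yaw":0,"claw":2.8}
  ],
  "newtons": 20
}}

```text
time_s: 25.8
position: [0.3218, -0.3815, 0.2054]
tool_rot: [[0.981, -0.192, 0.001], [-0.192, -0.981, -0.002], [0.001, 0.002, -1.0]]
ft_force: [0.5, 0.6, 1.4]
grip_width: 0.028
gripper_force: 0.0
```

Run:
```python
from rig import env
import cv2,numpy as np
from h import *
p,d=env.get_image("top"); w=cloud(p,d,env.camera_model("top")); P=w[150:265,370:480].reshape(-1,3)*1000
L=loc(P,(532.5,-226.7,np.radians(-10.8)))
m=(L[:,1]>28)&(L[:,1]<56)&(abs(L[:,0]-20)<45); print("bar z",np.median(P[m&(L[:,0]>15),2]),np.polyfit(L[m&(L[:,0]>-15),0],P[m&(L[:,0]>-15),2],1))
cv2.imwrite("pics/c6.png",cv2.resize(p[100:270,230:480,::-1],None,fx=3.2,fy=3.2,interpolation=cv2.INTER_CUBIC)); print(env.observe()["position"])
```

```text
bar z 10.98979243274889 [-0.03098724 11.61987769]
[ 0.32213087 -0.37942767  0.20519096]
```

View pics/c6.png

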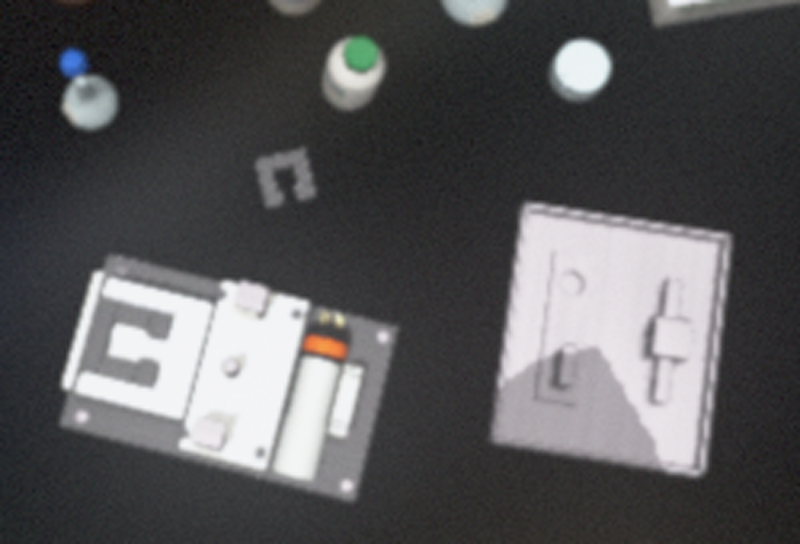

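The picture shows the strap flat in the tray (rib about (565,367), hole (572,283)), beside the nut at (670,340). The spacer is at the stop (130,340), the lamp is in its cradle, and the bottle, flask and beaker have not moved. Handing in.

```bash
python3 -c "
from rig import env
print(env.close_job())"
```

```text
the job is handed in; nothing more can be done
None
```

The job is handed in at about 26 s: the nut and strap lie side by side in the tray with the strap flat, the spacer is on the ledge against the end stop, and the lamp, bottle, flask and beaker were left where they were.

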